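# Take the top dice cup off the nested pile

### The arm

A 6-joint arm with a two-finger parallel gripper is mounted at the origin on the work surface. World frame = base frame: x ahead of the robot, y to its left, z up, the work surface at z = 0. Lengths are in mm, angles in rad, forces in N, time in s.
With the tool pointing down it reaches from about 400 to 925 mm from the base axis. Payload 12.5 kg.
Tool frame: the origin (TCP) lies where the fingers leave the gripper's body, on its centre line; the fingertips stand 78 mm ahead of it and the grasp point (between the pads) lies 59 mm ahead of it (env.tip_extent is the distance from the TCP to the fingertips, in mm); z points along the fingers, y is the direction in which the jaws open and shut (so a half turn about z gives the same grasp; the last joint's range is limited). The gripper opens to 95 mm and grips with 3 to 60 N. Pads are 20 mm wide; open, the fingers measure 119 mm over their backs; the gripper's body (75 mm by 180 mm) begins 59 mm behind the grasp point.
Start: joints at [1.105, 0.491, 1.559, -0, 1.092, -0.106], TCP at [220.036, 584.998, 292.261] pointing down, gripper open.
Joint ranges: [-3.1, 3.1], [-0.84, 2.19], [0.05, 2.79], [-1.13, 4.28], [0.06, 2.93], [-2.69, 2.69]. Speed limits (rad/s): [2.22, 2.22, 2.79, 3.14, 3.14, 3.14].

### API

Orientations are given as [roll, pitch, yaw] about the fixed x, y, z axes, in that order (R = Rz(yaw) Ry(pitch) Rx(roll)).
In Python, from cell import env gives the robot as it stands. The module is installed in compiled form; this text tells all that it offers.
- The arm moves only by the tool play_rows, never from a script. Its argument "targets" is a list of rows, each an object with "linear": the shift along the tool's x, y, z in mm, a list of three; "turn": the turn about the tool's z in rad. A call has 1 to 20 rows; each row is the pose to reach, as a shift and turn from the pose commanded when the call began, along the tool's axes at that moment; what a row does not reach only later rows make up. A row lasts 1/8 s, in which the tool goes at most 62.5 mm and 10.7 degrees, less where a joint would pass 70% of its speed; a pose out of reach is approached as far as the arm can. A call with a gripper value outside its range is refused whole. "hand" is the finger opening in mm, from 0 to 95.1, set as the call begins (left out, the last holds). The fingers move at their own pace and stop on an object; the grip force is fixed at half the most. Time passes only in rows, so rows that repeat a pose let the fingers close. It gives the time, the measured TCP pose, the force and the opening at its end, in the units of the state.
- env.state(): the state, without advancing time (a new reading comes with each control period).
- env.read_camera(name): name is "side" or "top"; returns (picture, depth): 420x560x3 uint8, red, green, blue; 420x560 float32, mm along the optical axis (not along the pixel's ray), 0 where there is no reading.
- env.camera_params(name): a dict with "fx", "fy", "cx", "cy" (pixels), "R" (3x3) and "t" (3): a world point X has camera coordinates R X + t. Camera axes: x right, y down, z forward; pixel columns grow to the right and rows downward; lengths in mm; the calibration is good to about 2 mm. A picture is of the moment at which its call begins. camera_params takes no time and is no camera call.
- env.job_done(): hands the job in, once; it reports no verdict.
The state is a dict: "t": time; "joints": joint angles; "qvel": joint speeds; "tau": joint torques, N m; "eef_pos": TCP position; "tcp_rot": TCP orientation; "ft_force": force on the tool from outside, world axes, zero at the start; "moment": the same for the moment, N m; "opening": opening from 0.0 (shut) to 1.0 (fully open).
Only numpy, scipy, OpenCV 4.12 (cv2) and the standard library are available. Lean on these libraries where they do the work, as an engineer would, in place of code of your own. Each camera call takes 0.05 s, during which the arm holds its last target.

### The job

Lift the top dice cup off the nested pile in the square tin and stand it upright in the middle of the hexagonal trivet, ready for the next player; set it down rather than drop it. Leave the other cup of the pile standing in the tin and the single cup standing on its round coaster, both where they are.

Things in the scene. Friction and masses are not known exactly. Their poses are not given: they have to be found in the camera images.
- top_cup_grip (a point): The upper of two wooden dice cups nested mouth up in a low square tin (150 mm). Round, 100 tall: foot 50 wide, 38 high, in the lower cup's mouth (2 mm play); above it the barrel 60 wide, 62 high, resting on the lower rim. 0.08 to 0.17 kg. Point: on the axis, half-way up the barrel, 69 above the underside, 31 above the lower rim: grip here, above the lower cup. Lifting 38 frees it. z up.
- lower_cup_grip (a point): The lower cup of the pile, same shape and size, standing loose in the tin (floor 3 mm, walls 18 mm high). The point is on its axis, half-way up its barrel, 69 mm above its underside and 31 mm below its rim. z is up. It stays where it is.
- single_cup_grip (a point): A third, same cup standing alone, mouth up, on a round cork coaster (96 mm across, 6 mm thick); not to be touched. The point is on its axis, half-way up its barrel, 69 mm above its underside. z is up.
- trivet_top (a point): The hexagonal dark trivet lying flat on the table, firmly in place, 140 mm across the corners and 8 mm thick. The point is the centre of its top face; z is up. It is the only hexagon; a square cork coaster on the table and the round one are not meant.
There are look-alikes about, which are no part of the job. Leave any purple or yellow look-alike of the part that bears top_cup_grip alone. There is more than one size of the part that bears trivet_top; the job needs the larger.

How it is judged:
By the outcome, as a careful person would: the job done as asked, in the order asked, and still so for the second after the job is handed in, with the robot touching nothing.
It also fails if it takes over 46 s, if anything falls off the work surface, if the arm or the gripper's body presses on something with over 40 N, if the wrist force passes 120 N, or if a joint passes its speed limit or range.

## Working session

There is one attempt and no reset: what is moved stays moved. The work goes in short steps, Python scripts to look and compute and a tool call to move; the robot and the scene stay as the last step left them, time stands still between calls to the robot, and variables do not carry over. Pictures are saved under pics/ and viewed, and the job is handed in when it is done.

Besides the shell and the picture viewer there is one more tool, called after ">>>" by a JSON object that holds its "method" and its "body". play_rows: Moves the arm, as the interface text tells. Its arguments: {"type":"object","properties":{"targets":{"type":"array","items":{"type":"object","properties":{"linear":{"type":"array","items":{"type":"number"}},"turn":{"type":"number"}}}},"hand":{"type":"number"}},"required":["targets"]}

```bash
mkdir -p pics
cat > h.py <<'E'
import numpy as np,cv2
from cell import env
def shot(n,tag):
    p,d=env.read_camera(n); cv2.imwrite(f'pics/{tag}.png',p[:,:,::-1]); np.savez(f'pics/{tag}.npz',p=p,d=d); return p,d
def par(n):
    c=env.camera_params(n); return c,np.array(c['R']),np.array(c['t'])
def plane(n,u,v,z):
    c,R,t=par(n); C=-R.T@t; r=R.T@np.array([(u-c['cx'])/c['fx'],(v-c['cy'])/c['fy'],1]); return C+r*(z-C[2])/r[2]
def pts(n,d):
    c,R,t=par(n); v,u=np.indices(d.shape); P=np.stack([(u-c['cx'])/c['fx']*d,(v-c['cy'])/c['fy']*d,d],-1); return (P-t)@R
E
python3 - <<'E'
from h import *
shot('top','top0');shot('side','side0')
s=env.state();print(s['t'],s['eef_pos'],s['tcp_rot'],s['opening'])
for n in('top','side'):
    c,R,t=par(n);print(n,c['fx'],-R.T@t,R.round(3).tolist())
E
```

```text
0.1 [219.9737817  584.85912981 291.75019663] [-3.14062642e+00 -7.39308415e-05  2.78180795e+00] 1.0016683356412424
top 483.31549527506866 [ 432.43877314   -1.55812784 1401.83826937] [[0.018, -1.0, 0.017], [-0.996, -0.02, -0.087], [0.087, -0.015, -0.996]]
side 399.819851772357 [ 187.52486048 -962.46168469  687.17932996] [[0.945, -0.328, -0.009], [-0.167, -0.459, -0.872], [0.282, 0.826, -0.489]]
```

View pics/top0.png

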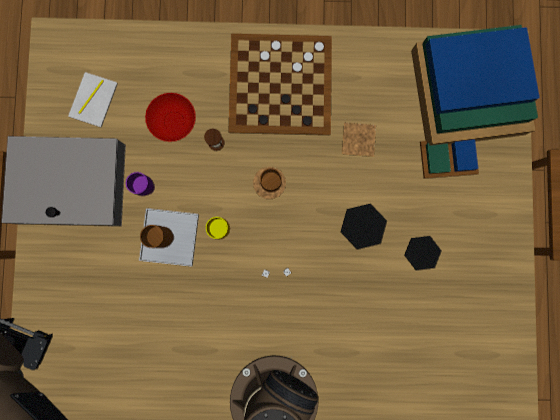

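View pics/side0.png

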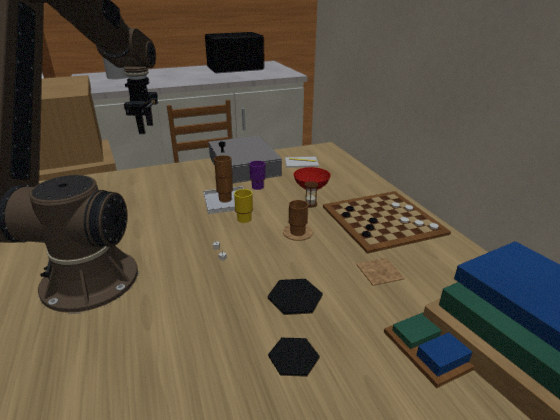

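The pile stands in the tin at top-view (155,237) and side-view (224,180). Near it are the purple (140,184) and yellow (217,228) look-alikes. The single cup is at (270,181) on the round coaster. There are two hexagons: (363,226) is larger than (423,253).

```bash
cat > m.py <<'E'
from h import *
T=np.load('pics/top0.npz');S=np.load('pics/side0.npz')
PT=pts('top',T['d']);PS=pts('side',S['d'])
a=cv2.resize(T['p'][190:290,110:260],None,fx=4,fy=4,interpolation=2)
b=cv2.resize(S['p'][120:250,180:330],None,fx=4,fy=4,interpolation=2)
c=cv2.resize(T['p'][190:290,320:470],None,fx=4,fy=4,interpolation=2)
cv2.imwrite('pics/cropa.png',a[:,:,::-1]);cv2.imwrite('pics/cropb.png',b[:,:,::-1]);cv2.imwrite('pics/cropc.png',c[:,:,::-1])
# hexagons
g=T['p'].max(2)<50
m=g.astype(np.uint8);m[:, :320]=0;m[300:]=0;m[:190]=0;m[:,460:]=0
for ct in cv2.findContours(m,0,1)[0]:
    if cv2.contourArea(ct)<200: continue
    M=cv2.moments(ct);u,v=M['m10']/M['m00'],M['m01']/M['m00']
    q=np.array([plane('top',*p[0],8)for p in ct]);ctr=plane('top',u,v,8)
    print('hex top',u,v,ctr.round(1),'rmax',np.linalg.norm(q-ctr,axis=1).max(), np.linalg.norm(q-ctr,axis=1).min())
m=(S['p'].max(2)<45).astype(np.uint8);m[:270]=0;m[390:]=0;m[:,:255]=0;m[:,335:]=0
for ct in cv2.findContours(m,0,1)[0]:
    if cv2.contourArea(ct)<200: continue
    M=cv2.moments(ct);u,v=M['m10']/M['m00'],M['m01']/M['m00'];print('hex side',u,v,plane('side',u,v,8).round(1))
# clouds
for n,P in(('top',PT),('side',PS)):
    for nm,(x0,x1,y0,y1) in dict(pile=(370,480,250,400)).items():
        Q=P[(P[...,0]>x0-60)&(P[...,0]<x1+60)&(P[...,1]>y0-40)&(P[...,1]<y1+40)]
        h=Q[(Q[:,2]>155)&(Q[:,2]<180)]
        print(n,nm,len(h),h.min(0).round(1),h.max(0).round(1),((h.min(0)+h.max(0))/2).round(1))
for u,v in[(155,237),(148,237),(140,184),(217,228),(213,139),(270,181),(60,170),(52,212),(120,215),(170,117)]:print(u,v,PT[v,u].round(0))
E
python3 m.py
```

```text
hex top 422.2224202812438 252.53872053872053 [ 419.5 -420.5    8. ] rmax 52.96743247256722 43.29888110331388
hex top 363.1811801094456 225.95753033547467 [ 492.9 -249.4    8. ] rmax 68.02607929482454 55.80617643019137
hex side 293.2868245294475 356.41870066788096 [ 416.7 -430.2    8. ]
hex side 294.62438725490193 296.16225490196075 [ 489.3 -259.5    8. ]
top pile 112 [422.3 288.6 155.2] [478.5 347.6 170.8] [450.4 318.1 163. ]
side pile 84 [421.4 283.6 155.1] [480.3 349.2 164.5] [450.9 316.4 159.8]
155 237 [449. 322. 111.]
148 237 [448. 343. 105.]
140 184 [598. 389.  40.]
217 228 [478. 168.  40.]
213 139 [723. 182.  80.]
270 181 [614.  22.  44.]
60 170 [628. 599.  76.]
52 212 [509. 592. 123.]
120 215 [511. 450.  12.]
170 117 [802. 320.   5.]
```

View pics/cropa.png

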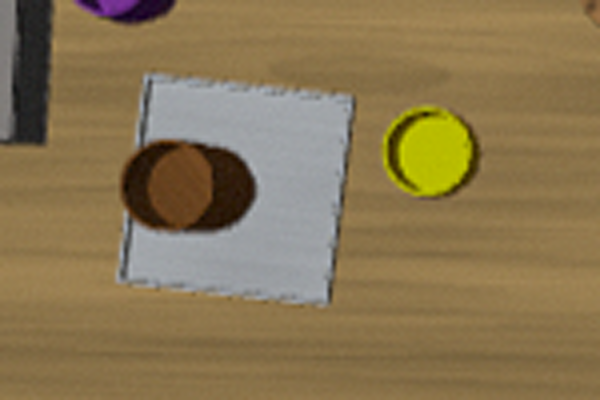

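View pics/cropb.png

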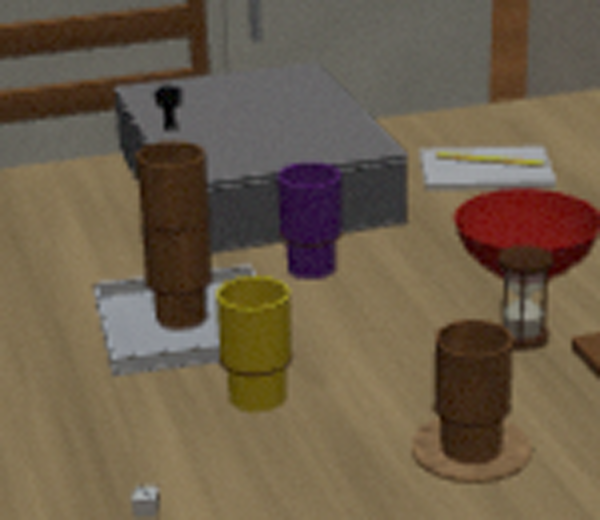

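Run:
```python
from h import *
import scipy.optimize as so
T=np.load('pics/top0.npz');S=np.load('pics/side0.npz')
PT=pts('top',T['d']);PS=pts('side',S['d'])
for n,P in(('top',PT),('side',PS)):
    Q=P[(P[...,0]>380)&(P[...,0]<520)&(P[...,1]>230)&(P[...,1]<400)]
    for z0,z1,r in((110,158,30),(158,172,30)):
        h=Q[(Q[:,2]>z0)&(Q[:,2]<z1)]
        f=so.least_squares(lambda p:np.hypot(h[:,0]-p[0],h[:,1]-p[1])-r,[450,318],loss='soft_l1')
        print(n,z0,len(h),f.x.round(1),np.median(abs(f.fun)).round(2))
    print(n,'max z',np.percentile(Q[:,2],99))
    # table near trivet
    for x,y in((493,-249),(480,-253),(420,-100)):
        k=(abs(P[...,0]-x)<15)&(abs(P[...,1]-y)<15);print(x,y,np.median(P[k][:,2]))
# plane check of side hex with circular rim
```

```text
top 110 209 [450.5 316.7] 1.74
top 158 103 [450.1 318.4] 1.76
top max z 165.51224271991546
493 -249 7.585503533248539
480 -253 7.4857828871305445
420 -100 -0.9572399788862671
side 110 274 [451.  318.1] 1.61
side 158 57 [450.8 317. ] 1.75
side max z 162.38979633796544
493 -249 6.216622114919618
480 -253 6.22264853350351
420 -100 -2.2537353644281475
```

Run:
```python
from h import *
for n in('top','side'):
    D=np.load(f'pics/{n}0.npz');P=pts(n,D['d']);g=D['p'].max(2)
    k=(g<55)&(abs(P[...,0]-492)<90)&(abs(P[...,1]+252)<90)&(np.hypot(P[...,0]-492,P[...,1]+252)<80)
    m=k.astype(np.uint8)
    ct=max(cv2.findContours(m,0,1)[0],key=cv2.contourArea)
    h=cv2.convexHull(ct)
    print(n,k.sum(),'cloud mean',P[k].mean(0).round(1),'bbox mid',((P[k].min(0)+P[k].max(0))/2).round(1),(P[k].max(0)-P[k].min(0)).round(1))
    q=np.array([plane(n,*p[0],8)for p in h])[:,:2].astype(np.float32)
    print(' circle',cv2.minEnclosingCircle(q))
    if n=='side':
        print(cv2.boundingRect(ct)); x,y,w,hh=cv2.boundingRect(ct)
        cv2.imwrite('pics/hexs.png',cv2.resize(D['p'][y-10:y+hh+10,x-10:x+w+10],None,fx=8,fy=8)[:,:,::-1])
        for p in cv2.approxPolyDP(h,2.5,True)[:,0]:print(p,plane(n,*p,8).round(1),plane(n,*p,0).round(1))
# cups cross-check: yellow cup rim centre by both views, z=100
```

```text
top 1469 cloud mean [ 492.8 -249.7    7.4] bbox mid [ 493.2 -250.8    7.7] [128.2 131.1  21.2]
 circle ((493.3022155761719, -249.84295654296875), 67.53813934326172)
side 1437 cloud mean [ 490.6 -256.5    6. ] bbox mid [ 491.7 -252.4    4.1] [130.2 133.   11.4]
 circle ((489.92364501953125, -256.3689270019531), 70.4855728149414)
(268, 279, 54, 36)
[321 293] [ 556.2 -271.     8. ] [ 560.6 -262.8    0. ]
[312 312] [ 507.2 -324.5    8. ] [ 511. -317.    0.]
[284 314] [ 442.3 -308.4    8. ] [ 445.4 -300.7    0. ]
[268 298] [ 424.6 -243.4    8. ] [ 427.4 -234.9    0. ]
[279 280] [ 474.2 -187.7    8. ] [ 477.6 -178.5    0. ]
[305 279] [ 540.2 -207.     8. ] [ 544.4 -198.1    0. ]
```

View pics/cropc.png

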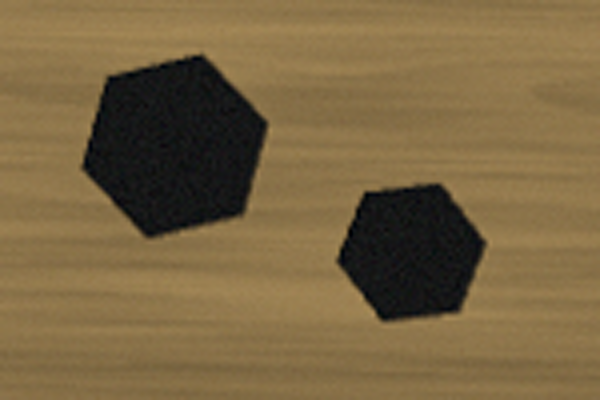

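Both views agree. The pile axis is at (450.5, 318) with its rim at z≈165, as the sizes predict. The crop confirms the upper brown cup in the tin, and the larger hexagon (rmax ≈ 69) is centred at about (492.5, −250.5). The side view's centroid is biased by the hexagon's dark edge faces. Next I move above the pile.

>>> {"method": "play_rows", "body": {"hand": 95, "targets": [{"linear":[-15,-8,0],"turn":0},{"linear":[-46,-25,0],"turn":0},{"linear":[-88,-48,0],"turn":0},{"linear":[-132,-72,0],"turn":0},{"linear":[-178,-97,0],"turn":0},{"linear":[-222,-121,0],"turn":0},{"linear":[-264,-144,0],"turn":0},{"linear":[-294,-160,0],"turn":0},{"linear":[-310,-169,0],"turn":0},{"linear":[-310,-169,0],"turn":0},{"linear":[-310,-169,0],"turn":0},{"linear":[-310,-169,0],"turn":0}]}}

```text
t: 1.6
eef_pos: [450.0, 318.4, 292.3]
tcp_rot: [3.141, -0.0, 2.783]
ft_force: [-0.4, 0.8, -0.6]
opening: 0.998
```

Run:
```python
from h import *
shot('side','side1');s=env.state();print(s['t'],s['eef_pos'],s['tcp_rot'],s['ft_force'])
```

```text
1.65 [450.07347497 318.40814289 292.26174106] [ 3.14146002e+00 -5.95259541e-05  2.78313692e+00] [-0.5539136  -0.33594234 -0.37950142]
```

View pics/side1.png

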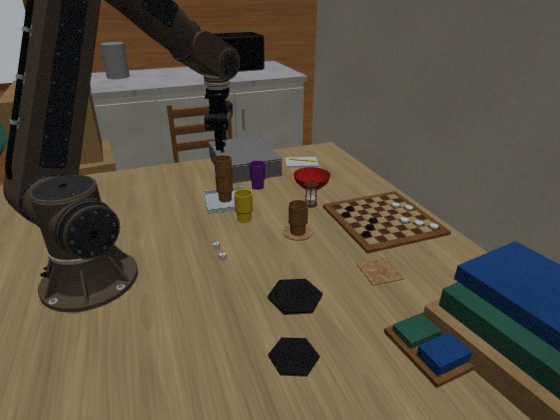

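The gripper hangs over the pile (side ~(222,140), cup rim at (224,160)), so I descend and close.

>>> {"method": "play_rows", "body": {"hand": 95, "targets": [{"linear":[0,0,8],"turn":0},{"linear":[0,0,22],"turn":0},{"linear":[0,0,38],"turn":0},{"linear":[0,0,54],"turn":0},{"linear":[0,0,70],"turn":0},{"linear":[0,0,84],"turn":0},{"linear":[0,0,94],"turn":0},{"linear":[0,0,99],"turn":0},{"linear":[0,0,99],"turn":0},{"linear":[0,0,99],"turn":0}]}}

```text
t: 2.9
eef_pos: [450.8, 317.8, 193.7]
tcp_rot: [3.141, 0.0, 2.782]
ft_force: [0.2, 0.3, 0.3]
opening: 1.002
```

>>> {"method": "play_rows", "body": {"hand": 40, "targets": [{"linear":[0,0,0],"turn":0},{"linear":[0,0,0],"turn":0},{"linear":[0,0,0],"turn":0},{"linear":[0,0,0],"turn":0},{"linear":[0,0,0],"turn":0},{"linear":[0,0,0],"turn":0},{"linear":[0,0,0],"turn":0},{"linear":[0,0,0],"turn":0},{"linear":[0,0,0],"turn":0},{"linear":[0,0,0],"turn":0}]}}

```text
t: 4.15
eef_pos: [450.7, 317.7, 193.3]
tcp_rot: [3.141, 0.0, 2.782]
ft_force: [-0.9, 0.7, 0.6]
opening: 0.623
```

Run:
```python
from h import *
p,d=shot('side','side2');cv2.imwrite('pics/side2c.png',cv2.resize(p[80:250,170:330],None,fx=3.5,fy=3.5)[:,:,::-1]);s=env.state();print(s['t'],s['eef_pos'],s['ft_force'],s['moment'],s['opening']*95)
```

```text
4.2 [450.71252672 317.66875738 193.25227814] [ 0.66823882 -0.42608288  0.32302925] [0.01163381 0.0640779  0.03950944] 59.51453066957886
```

View pics/side2c.png

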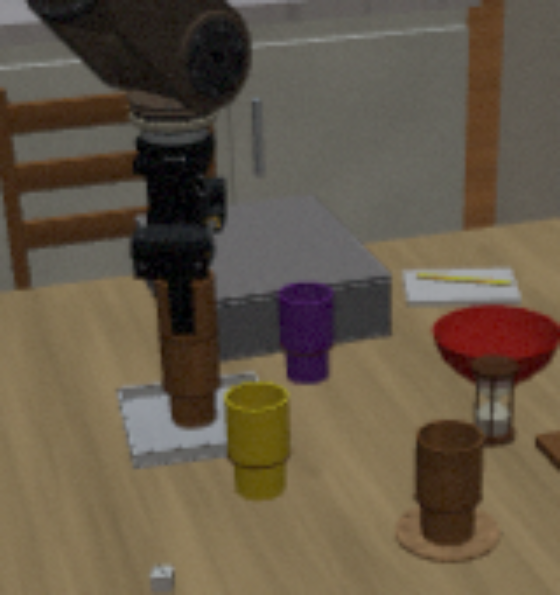

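The opening is about 60 mm, so the cup's barrel is held above the lower rim. Next I lift straight up slowly and check that the lower cup stays.

>>> {"method": "play_rows", "body": {"targets": [{"linear":[0,0,-2],"turn":0},{"linear":[0,0,-6],"turn":0},{"linear":[0,0,-11],"turn":0},{"linear":[0,0,-17],"turn":0},{"linear":[0,0,-23],"turn":0},{"linear":[0,0,-29],"turn":0},{"linear":[0,0,-35],"turn":0},{"linear":[0,0,-41],"turn":0},{"linear":[0,0,-48],"turn":0},{"linear":[0,0,-56],"turn":0},{"linear":[0,0,-66],"turn":0},{"linear":[0,0,-76],"turn":0},{"linear":[0,0,-84],"turn":0},{"linear":[0,0,-90],"turn":0},{"linear":[0,0,-90],"turn":0},{"linear":[0,0,-90],"turn":0},{"linear":[0,0,-90],"turn":0}]}}

```text
t: 6.32
eef_pos: [450.6, 317.6, 282.9]
tcp_rot: [-3.141, -0.0, 2.782]
ft_force: [-0.5, 0.0, -1.8]
opening: 0.627
```

Run:
```python
from h import *
p,d=shot('side','side3');cv2.imwrite('pics/side3c.png',cv2.resize(p[50:250,170:330],None,fx=3,fy=3)[:,:,::-1]);s=env.state();print(s['t'],s['eef_pos'],s['tcp_rot'],s['ft_force'],s['opening']*95)
P=pts('side',d);k=(abs(P[...,0]-450)<50)&(abs(P[...,1]-318)<50)&(P[...,2]>50)&(P[...,2]<115);Q=P[k];print(Q.max(0),Q.min(0))
```

```text
6.375 [450.63330066 317.65239429 282.95897329] [-3.14129009e+00 -3.63640576e-04  2.78178657e+00] [-0.15746461 -0.67265496 -1.56027587] 59.33583428595683
[479.45566131 351.56995751 102.34249081] [419.91680958 282.41772213  50.12730302]
```

View pics/side3c.png

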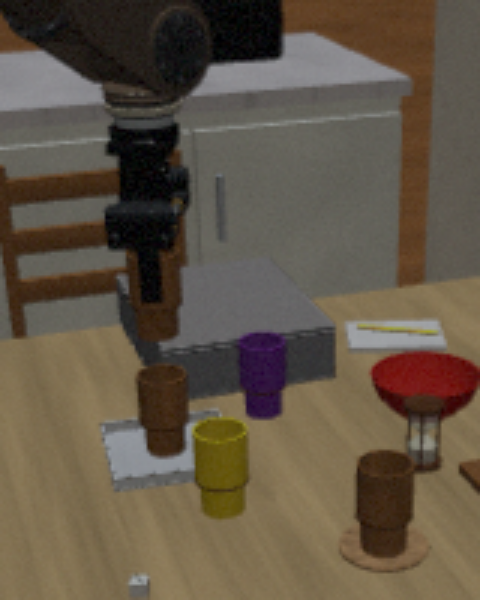

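The cup hangs clear (crop (158,320)) and the lower cup still stands in the tin (162,410). Next is the transfer to above the trivet, with the underside at about z 155.

>>> {"method": "play_rows", "body": {"targets": [{"linear":[-2,-5,0],"turn":0},{"linear":[-10,-21,0],"turn":0},{"linear":[-19,-41,0],"turn":0},{"linear":[-31,-67,0],"turn":0},{"linear":[-45,-98,0],"turn":0},{"linear":[-62,-134,0],"turn":0},{"linear":[-79,-171,0],"turn":0},{"linear":[-96,-207,0],"turn":0},{"linear":[-112,-243,0],"turn":0},{"linear":[-129,-279,0],"turn":0},{"linear":[-146,-315,0],"turn":0},{"linear":[-163,-352,0],"turn":0},{"linear":[-179,-388,0],"turn":0},{"linear":[-194,-419,0],"turn":0},{"linear":[-208,-450,0],"turn":0},{"linear":[-220,-476,0],"turn":0},{"linear":[-229,-496,0],"turn":0},{"linear":[-236,-511,0],"turn":0},{"linear":[-239,-517,0],"turn":0},{"linear":[-239,-517,0],"turn":0}]}}

```text
t: 8.88
eef_pos: [492.3, -250.3, 283.1]
tcp_rot: [3.141, -0.0, 2.782]
ft_force: [0.3, 0.1, -1.5]
opening: 0.625
```

>>> {"method": "play_rows", "body": {"targets": [{"linear":[0,0,0],"turn":0},{"linear":[0,0,0],"turn":0}]}}

```text
t: 9.12
eef_pos: [492.4, -249.8, 283.3]
tcp_rot: [3.141, -0.0, 2.783]
ft_force: [0.0, 0.4, -1.5]
opening: 0.626
```

Run:
```python
from h import *
p,d=shot('side','side4');shot('top','top4');s=env.state();print(s['t'],s['eef_pos'],s['tcp_rot'],s['ft_force'],s['opening']*95)
P=pts('side',d);b=(p[...,0].astype(int)-p[...,2]>25)
k=b&(np.hypot(P[...,0]-492,P[...,1]+250)<60)&(P[...,2]>60);Q=P[k];print(len(Q),np.percentile(Q,[1,50,99],axis=0).round(1))
```

```text
9.225 [ 492.41336941 -249.97672203  283.29856311] [3.14152113e+00 1.07722927e-04 2.78239101e+00] [-1.0595749  -0.70493671 -2.95956857] 59.621982666606165
686 [[ 461.9 -290.8  154.6]
 [ 483.3 -270.5  201.5]
 [ 533.4 -200.   535.7]]
```

View pics/side4.png

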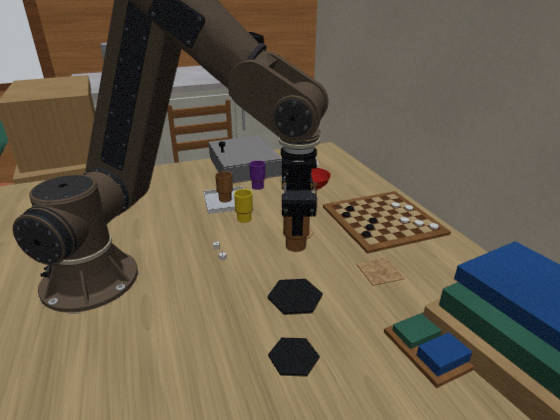

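The cup (side (296,235)) is over the trivet, with its measured underside at z≈155. I go down 138 mm first, then creep while watching the force.

>>> {"method": "play_rows", "body": {"targets": [{"linear":[0,0,4],"turn":0},{"linear":[0,0,14],"turn":0},{"linear":[0,0,28],"turn":0},{"linear":[0,0,44],"turn":0},{"linear":[0,0,60],"turn":0},{"linear":[0,0,76],"turn":0},{"linear":[0,0,92],"turn":0},{"linear":[0,0,106],"turn":0},{"linear":[0,0,118],"turn":0},{"linear":[0,0,128],"turn":0},{"linear":[0,0,134],"turn":0},{"linear":[0,0,138],"turn":0},{"linear":[0,0,138],"turn":0},{"linear":[0,0,138],"turn":0}]}}

```text
t: 10.98
eef_pos: [492.5, -250.4, 145.5]
tcp_rot: [-3.142, 0.001, 2.782]
ft_force: [-0.1, 1.5, -0.7]
opening: 0.628
```

Run:
```python
from h import *
p,d=shot('side','side5');cv2.imwrite('pics/side5c.png',cv2.resize(p[200:330,230:360],None,fx=4.5,fy=4.5)[:,:,::-1]);s=env.state();print(s['t'],s['eef_pos'],s['ft_force'])
```

```text
11.025 [ 492.46548055 -250.41307137  145.54680557] [-0.34802666 -0.24041467 -1.34627273]
```

View pics/side5c.png

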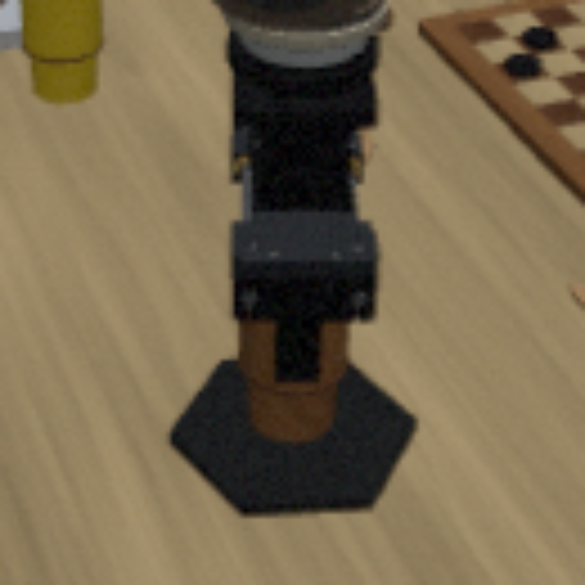

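>>> {"method": "play_rows", "body": {"targets": [{"linear":[0,0,1],"turn":0},{"linear":[0,0,2],"turn":0},{"linear":[0,0,3],"turn":0},{"linear":[0,0,4],"turn":0},{"linear":[0,0,5],"turn":0},{"linear":[0,0,6],"turn":0},{"linear":[0,0,7],"turn":0},{"linear":[0,0,7],"turn":0},{"linear":[0,0,7],"turn":0}]}}

```text
t: 12.15
eef_pos: [492.3, -250.3, 138.2]
tcp_rot: [3.141, -0.0, 2.782]
ft_force: [0.1, -0.1, -1.4]
opening: 0.627
```

The cup is centred over the hexagon and about 2 mm above it, with no contact yet. I creep on.

>>> {"method": "play_rows", "body": {"targets": [{"linear":[0,0,0.4],"turn":0},{"linear":[0,0,0.8],"turn":0},{"linear":[0,0,1.2],"turn":0},{"linear":[0,0,1.5],"turn":0},{"linear":[0,0,1.5],"turn":0}]}}

```text
t: 12.78
eef_pos: [492.4, -250.3, 136.7]
tcp_rot: [3.142, -0.0, 2.782]
ft_force: [0.1, 0.3, -1.5]
opening: 0.625
```

>>> {"method": "play_rows", "body": {"targets": [{"linear":[0,0,0.3],"turn":0},{"linear":[0,0,0.6],"turn":0},{"linear":[0,0,0.6],"turn":0}]}}

```text
t: 13.15
eef_pos: [492.4, -250.4, 136.2]
tcp_rot: [3.142, 0.0, 2.782]
ft_force: [-0.7, 0.8, 1.7]
opening: 0.628
```

>>> {"method": "play_rows", "body": {"targets": [{"linear":[0,0,0.3],"turn":0},{"linear":[0,0,0.3],"turn":0}]}}

```text
t: 13.4
eef_pos: [492.5, -250.4, 136.2]
tcp_rot: [-3.142, 0.001, 2.782]
ft_force: [-0.1, 0.6, 4.7]
opening: 0.629
```

The force rose to +4.7 N, so the cup is on the trivet. I release it.

>>> {"method": "play_rows", "body": {"hand": 95, "targets": [{"linear":[0,0,0],"turn":0},{"linear":[0,0,0],"turn":0},{"linear":[0,0,0],"turn":0},{"linear":[0,0,0],"turn":0},{"linear":[0,0,0],"turn":0},{"linear":[0,0,0],"turn":0},{"linear":[0,0,0],"turn":0},{"linear":[0,0,0],"turn":0},{"linear":[0,0,0],"turn":0},{"linear":[0,0,0],"turn":0}]}}

```text
t: 14.65
eef_pos: [492.4, -250.4, 135.8]
tcp_rot: [3.142, 0.0, 2.782]
ft_force: [0.8, -0.6, -0.2]
opening: 1.001
```

>>> {"method": "play_rows", "body": {"targets": [{"linear":[0,0,-4],"turn":0},{"linear":[0,0,-12],"turn":0},{"linear":[0,0,-24],"turn":0},{"linear":[0,0,-38],"turn":0},{"linear":[0,0,-54],"turn":0},{"linear":[0,0,-70],"turn":0},{"linear":[0,0,-88],"turn":0},{"linear":[0,0,-106],"turn":0},{"linear":[0,0,-124],"turn":0},{"linear":[0,0,-140],"turn":0},{"linear":[0,0,-152],"turn":0},{"linear":[0,0,-160],"turn":0},{"linear":[0,0,-160],"turn":0},{"linear":[0,0,-160],"turn":0}]}}

```text
t: 16.4
eef_pos: [492.2, -250.3, 295.3]
tcp_rot: [3.141, -0.001, 2.782]
ft_force: [-0.1, -0.2, 0.0]
opening: 1.002
```

Run:
```python
from h import *
import scipy.optimize as so
p,d=shot('side','side6');pt,dt=shot('top','top6');s=env.state();print(s['t'],s['eef_pos'],s['ft_force'],s['opening'])
P=pts('side',d)
for nm,x,y,z0,z1 in(('placed',492,-251,50,106),('lower',450,318,60,102)):
    k=(np.hypot(P[...,0]-x,P[...,1]-y)<45)&(P[...,2]>z0)&(P[...,2]<z1-12);h=P[k]
    f=so.least_squares(lambda q:np.hypot(h[:,0]-q[0],h[:,1]-q[1])-30,[x,y],loss='soft_l1');print(nm,f.x.round(1),np.median(abs(f.fun)))
    k=(np.hypot(P[...,0]-x,P[...,1]-y)<45)&(P[...,2]<150);print(' top z',np.percentile(P[k][:,2],99))
```

```text
16.5 [ 492.25008876 -250.31775153  295.25880425] [ 0.45165343 -0.46060554 -0.29121175] 0.9979012683835987
placed [ 491.9 -251.1] 1.2090021255605823
 top z 106.62513132887551
lower [450.2 319.5] 1.5097179158970349
 top z 100.58328904763454
```

View pics/side6.png

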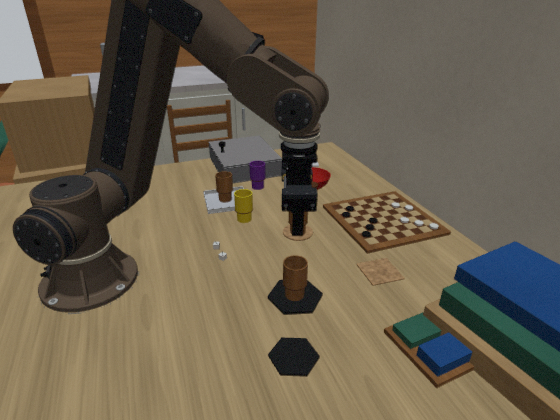

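View pics/top6.png

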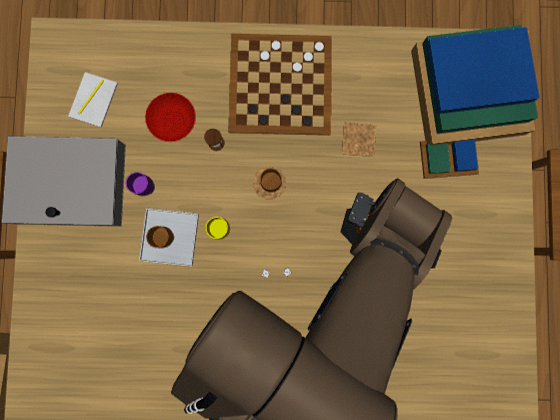

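The cup stands upright on the larger hexagon (side (295,280)). The lower cup is in the tin (top (159,237)) and the single cup is on its coaster (top (270,181)). Nothing else has moved, and the gripper is clear.

```bash
python3 -c "
from cell import env
print(env.job_done())"
```

```text
the job is handed in; nothing more can be done
None
```

The top dice cup now stands upright in the middle of the larger hexagonal trivet. I gripped it by its barrel, lifted it straight off the pile, carried it over and lowered it until the wrist force rose to about 5 N. Then I opened the gripper and backed off. The job was handed in at about 16.5 s, well under the 46 s limit.

**Placed cup:** its axis measured (491.9, −251.1), against a trivet centre of about (492.5, −250.5). Its rim is at z ≈ 107, where 108 is expected.

**Other cups:** the lower cup still stands in the tin at (450, 319), within about 1.5 mm of where it was. The single cup on its round coaster looks unmoved and untouched in the top picture; I did not remeasure it.

**Gripper:** it is clear of everything, with the force reading near zero.

**A disagreement between views:** the side camera put the trivet centre about 7–10 mm from where the top camera did. I put this down to the side view also seeing the trivet's dark edges, and used the top view with a small correction. Because the arm hid the trivet from above at the end, the final centring was checked from the side camera only.

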